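# Centre-punch the fourth hole of a mounting plate

### The job

Take the automatic centre punch from the slotted rack, set its point on the scribed cross in the undrilled corner of the aluminium plate and, holding it upright, press it steadily straight down until its spring nose is fully home. Lift it straight off without letting the point slide or mark anything else, then hang it back upright in its slot; do not shift the plate, the other tools or the things lying round the work.

Things in the scene. Friction and masses are not known exactly. Their poses are not given: they have to be found in the camera images.
- centre_punch: Automatic (spring) centre punch, steel, 135 mm long, 0.13 kg, hanging point down in one of the rack's slots; of the three tools there, the one with a slim ribbed grey steel grip above a flat black rubber guard disc. Origin on its axis at the guard's underside, which lies on the rack; z up along the axis. Below it: barrel 14 mm in diameter to z -52 mm, then the nose, 8.4 mm, tapering to the point.
- punch_grip (a point): Middle of the punch's grip, on its axis, 28 mm above the guard's underside. The grip is round, 19 mm in diameter, and runs from 6.5 to 52 mm above the guard's underside, with a narrower cap to 58 mm. The guard below it is 37 mm in diameter and 6.5 mm thick. Axes as the punch's.
- punch_tip (a point): The punch's point, at the lower end of the nose: on the punch's axis, 77 mm below the underside of the guard while the nose is out, 67 mm when it is fully home.
- punch_nose (a joint): How far the nose is pushed up into the punch: 0 = fully out (at rest), 0.010 m = fully home against its stop. Spring: 3.4 N to start it moving, 12 N fully home; it springs out again by itself. The stop is rigid: beyond it the force rises at once.
- plate: Aluminium mounting plate 100 x 140 x 10 mm (x, y, z), 0.38 kg, loose and flat on the bench. Origin at the centre of its underside, z up. Through holes of 10 mm in three corners, at (x, y) = (-32, -50), (-32, 50) and (32, 50) mm; the fourth corner has only thin dark scribed lines.
- cross (a point): Centre of the scribed cross (two dark lines 34 mm long, with a 10 mm circle round their crossing) on the plate's top face, at (32, -50, 10) mm in the plate's frame. Its axes are the plate's.
- tool_rack: Light wooden bench rack, fixed: a plank 60 x 264 x 16 mm (x, y, z) on two end cheeks, its top 92 mm above the bench. Origin at bench height below the middle slot's seat; y along the rack, x to its rear. Three slots, open upward and to the front (-x), with seats at y = -80, 0 and 80 mm, x = 0; each holds one tool, and which tool hangs where varies.
- slot_middle (a point): Seat of the middle slot, at the plank's top face (0, 0, 92 mm in the rack's frame, same axes): a seated punch has its origin here or 80 mm along y from here. Slots are 20 mm wide and run from the front edge (x -30 mm; mouth 28 mm wide for 8 mm) to x +12 mm. A hung tool can be lifted straight out or, raised a few mm, slid out to the front (-x).
- scratch_awl: Scratch awl hanging in another slot: dark turned wooden handle 29 mm across, 56 mm tall above the plank, thin blade below. Origin at the handle's underside. Leave it.
- stub_driver: Stub screwdriver hanging in another slot: black plastic handle 31 mm across, 56 mm tall above the plank, shaft 7 mm below. Origin at the handle's underside. Leave it.
- square: Bright steel try square, 116 x 200 x 12 mm, lying flat on the bench behind the rack; origin at the centre of its underside. Leave it.
- tape_measure: Tape measure in a grey-white case, 82 x 40 x 71 mm, standing on the bench right of the plate; origin at the centre of its underside. Leave it.
- pencil: Red carpenter's pencil, 12 x 188 x 9 mm, lying on the bench in front of the rack; origin at the centre of its underside. Leave it.
Things that resemble listed ones, but are neither listed nor needed, are in the scene too. Leave any purple or red look-alike of the plate alone.

How it is judged:
By the outcome, as a careful person would: the job done as asked, in the order asked, and still so for the second after the job is handed in, with the robot touching nothing.
It also fails if it takes over 64 s, if anything falls off the work surface, if the arm or the gripper's body presses on something with over 40 N, if the wrist force passes 120 N, or if a joint passes its speed limit or range.

### The arm

A 6-joint arm with a two-finger parallel gripper is mounted at the origin on a cart in front of the work surface, level with it; the furniture and walls round the work are solid. World frame = base frame: x ahead of the robot, y to its left, z up, the work surface at z = 0. Lengths are in m, angles in rad, forces in N, time in s.
With the tool pointing down it reaches from about 0.3 to 0.75 m from the base axis. Payload 8.5 kg.
Tool frame: the origin (TCP) lies on the centre line of the jaws, within the pads' length; the fingertips stand 8 mm ahead of it and the grasp point (between the pads) lies 11 mm behind it; z points along the fingers, y is the direction in which the jaws open and shut (so a half turn about z gives the same grasp; the last joint's range is limited). The gripper opens to 88 mm and grips with 3 to 60 N. Pads are 18 mm wide; open, the fingers measure 123 mm over their backs; the gripper's body (75 mm by 187 mm) begins 45 mm behind the grasp point.
Start: joints at [1.088, 0.381, 1.297, -0, 1.464, -0.215], TCP at [0.146, 0.53, 0.247] pointing down, gripper open.
Joint ranges: [-3.11, 3.11], [-0.89, 2.33], [0.22, 2.48], [-1.42, 4.56], [0.17, 2.85], [-2.88, 2.88]. Speed limits (rad/s): [2.39, 2.39, 3.14, 3.14, 3.14, 3.14].

### API

Orientations are given as a unit quaternion [x, y, z, w].
In Python, from rig import robot, viewer gives the robot as it stands. The module is installed in compiled form; this text tells all that it offers.
- The arm moves only by the tool servo_tool, never from a script. Its argument "rows" is text: rows parted by semicolons, each of 4 numbers parted by spaces: the shift along the tool's x, y, z in cm, then the turn about the tool's z in degrees. A call has 1 to 20 rows; each row shifts and turns the commanded pose from where the row before left it, along the tool's axes as they then stand; what a row does not reach is not made up. A row lasts 1/8 s, in which the tool goes at most 62.5 mm and 10.7 degrees, less where a joint would pass 70% of its speed; a pose out of reach is approached as far as the arm can. A call with a gripper value outside its range is refused whole. "hand" is the finger opening in cm, from 0 to 8.81, set as the call begins (left out, the last holds). The fingers move at their own pace and stop on an object; "force" is the grip in N (left out, the last holds). Time passes only in rows, so rows that do not move let the fingers close. It gives the time, the measured TCP pose, the force and the opening at its end, in the units of the state.
- robot.sense(): the state, without advancing time (a new reading comes with each control period).
- viewer.get_image(name): name is "scene" or "top"; returns a dict with "img" (400x640x3 uint8, red, green, blue), "depth" (400x640 float32, m along the optical axis (not along the pixel's ray), 0 where there is no reading), "fov_y" (degrees; the focal length in pixels is half the picture's height over the tangent of half this angle, whatever the lens; pixels are square), "cx", "cy" (the principal point, pixels), "xyz" and "attitude" of the camera in the world. Camera axes: x right, y down, z forward; pixel columns grow to the right and rows downward; lengths in m; the calibration is good to about 2 mm. A picture is of the moment at which its call begins.
- robot.job_done(): hands the job in, once; it reports no verdict.
The state is a dict: "time": time; "joint_positions": joint angles; "qvel": joint speeds; "effort": joint torques, N m; "ee_pos": TCP position; "orientation": TCP orientation; "force": force on the tool from outside, world axes, zero at the start; "torque": the same for the moment, N m; "finger_gap": finger opening in m.
Only numpy, scipy, OpenCV 4.12 (cv2) and the standard library are available. Lean on these libraries where they do the work, as an engineer would, in place of code of your own. Each camera call takes 0.05 s, during which the arm holds its last target.

## Working session

There is one attempt and no reset: what is moved stays moved. The work goes in short steps, Python scripts to look and compute and a tool call to move; the robot and the scene stay as the last step left them, time stands still between calls to the robot, and variables do not carry over. Pictures are saved under pics/ and viewed, and the job is handed in when it is done.

Besides the shell and the picture viewer there is one more tool, called after "Emit:" as name(argument=value, ...) on one line, values as JSON. servo_tool: Moves the arm, as the interface text tells. Its arguments: {"type":"object","properties":{"rows":{"type":"string"},"hand":{"type":"number"},"force":{"type":"number"}},"required":["rows"]}

```bash
mkdir -p pics
cat > h.py <<'E'
import numpy as np,cv2
from rig import robot,viewer
from scipy.spatial.transform import Rotation as R
def get(n):
    d=viewer.get_image(n)
    np.savez('pics/%s.npz'%n,**{k:np.array(v) for k,v in d.items()})
    return d
def load(n):
    return dict(np.load('pics/%s.npz'%n))
def rot(d):
    a=np.array(d['attitude'],float)
    return a if a.shape==(3,3) else R.from_quat(a).as_matrix()
def f(d): return 200/np.tan(np.radians(float(d['fov_y']))/2)
def pt(d,u,v,z=None):
    ff=f(d);r=np.array([(u-d['cx'])/ff,(v-d['cy'])/ff,1.]);M=rot(d)
    if z is None:
        return d['xyz']+M@(r*d['depth'][int(round(v)),int(round(u))])
    w=M@r; return d['xyz']+w*(z-d['xyz'][2])/w[2]
def cloud(d):
    ff=f(d);v,u=np.mgrid[:400,:640];D=d['depth']
    P=np.stack([(u-d['cx'])/ff*D,(v-d['cy'])/ff*D,D],-1)
    return P@rot(d).T+d['xyz']
def proj(d,p):
    q=rot(d).T@(np.array(p)-d['xyz']);return d['cx']+f(d)*q[0]/q[2],d['cy']+f(d)*q[1]/q[2]
def save(n,img,s=1):
    if s!=1: img=cv2.resize(img,None,fx=s,fy=s,interpolation=cv2.INTER_CUBIC)
    cv2.imwrite('pics/'+n+'.png',img[:,:,::-1])
E
python3 - <<'E'
from h import *
for n in('scene','top'):
    d=get(n);save(n+'0',d['img'])
    print(n,d['fov_y'],d['cx'],d['cy'],d['xyz'],d['attitude'])
s=robot.sense();print(s['time'],s['ee_pos'],s['orientation'],s['force'],s['finger_gap'])
E
```

```text
scene 57.16076409544336 324.0508630890793 201.42142009914312 [-0.14063735 -0.33301182  0.63251706] [ 0.76830294 -0.45427222  0.23606632 -0.38421353]
top 45.17084476107607 312.6684553246458 199.09787771567673 [ 0.32022315 -0.10819558  1.29523965] [ 0.70420322 -0.70348734  0.02162212 -0.09346587]
0.1 [0.14542013 0.53019752 0.24623566] [ 1.33470604e-01  9.91052581e-01 -5.80044329e-04 -2.05787447e-04] [-0.02746667 -0.52220247 -1.05021242] 0.08811743740581818
```

```bash
sleep 1
```

```text
(no output)
```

View pics/scene0.png

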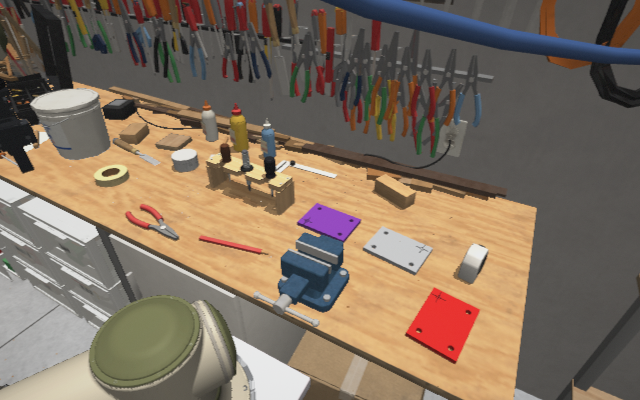

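View pics/top0.png

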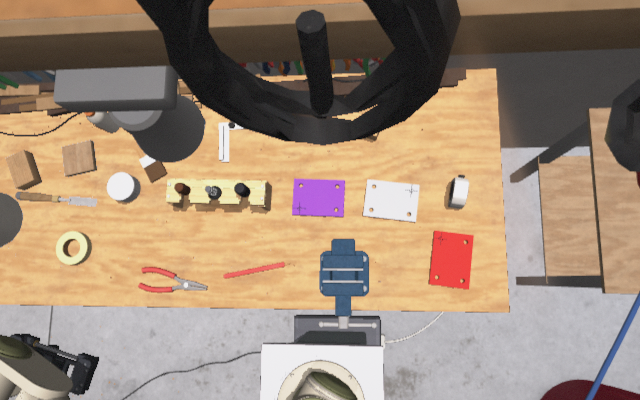

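Run:
```python
from h import *
d=load('scene');t=load('top')
a=cv2.resize(d['img'][130:220,190:310],(600,450),interpolation=cv2.INTER_CUBIC)
save('cropA',a)
b=cv2.resize(t['img'][165:225,155:275],(600,300),interpolation=cv2.INTER_CUBIC)
c=cv2.resize(t['img'][165:225,340:460],(600,300),interpolation=cv2.INTER_CUBIC)
save('cropB',np.vstack([b,c]))
print('rack front',[pt(t,u,v) for u,v in[(182,203),(197,190),(255,190),(225,203)]])
C=cloud(t)
print('lamp',C[60,190],C[130,310],C[90,110],C[130,180])
print('plate',[pt(t,u,v) for u,v in[(375,205),(411,191)]])
```

```text
rack front [array([0.52414501, 0.39227393, 0.00857753]), array([0.5454523, 0.3215725, 0.0905216]), array([0.5435232 , 0.16595952, 0.09312222]), array([0.51010597, 0.24432381, 0.09241538])]
lamp [ 0.43448476 -0.01758696  1.06188493] [ 0.43297758 -0.06895624  0.93967345] [0.45051688 0.06881981 0.98746002] [0.44638554 0.04874011 0.90552326]
plate [array([ 0.51519425, -0.1439031 ,  0.00872152]), array([ 0.55156001, -0.23940581,  0.01400466])]
```

View pics/cropA.png

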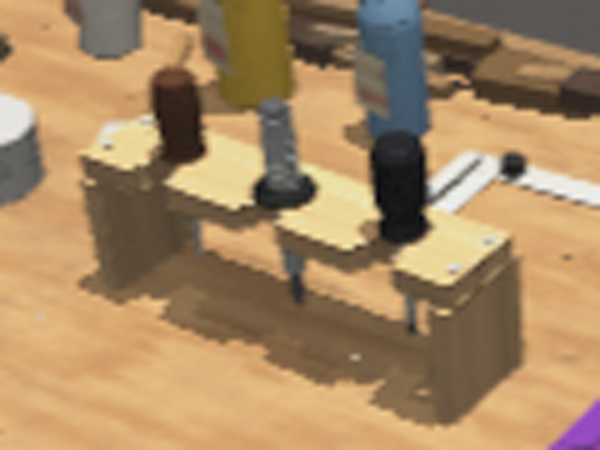

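View pics/cropB.png

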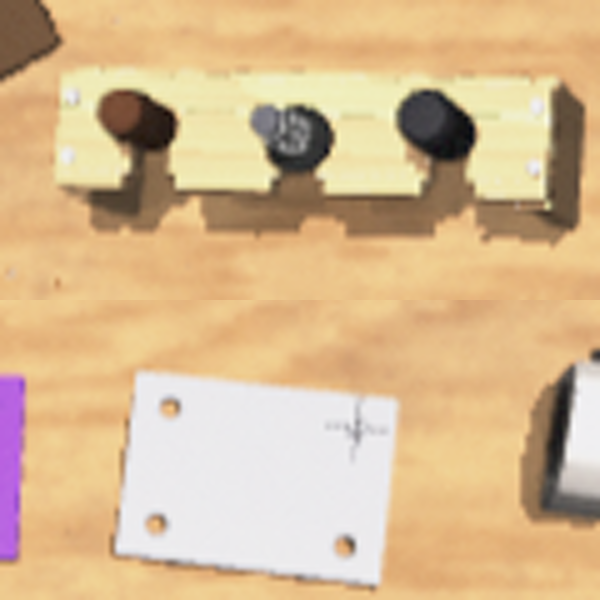

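```bash
cat > m.py <<'E'
from h import *
for n in('top','scene'):
    d=load(n);C=cloud(d);I=d['img'].astype(int)
    hsv=cv2.cvtColor(d['img'],cv2.COLOR_RGB2HSV)
    X,Y,Z=C[...,0],C[...,1],C[...,2]
    # plate: whitish in region
    box=(X>.44)&(X<.64)&(Y>-.30)&(Y<-.09)
    m=(box&(hsv[...,1]<60)&(Z<.03)).astype(np.uint8)
    k,l,st,ce=cv2.connectedComponentsWithStats(m);i=1+np.argmax(st[1:,4]);m=(l==i).astype(np.uint8)
    c=max(cv2.findContours(m,cv2.RETR_EXTERNAL,cv2.CHAIN_APPROX_NONE)[0],key=cv2.contourArea)
    P=np.array([pt(d,u,v,.010)[:2] for u,v in c[:,0]])
    r=cv2.minAreaRect(P.astype(np.float32)*1000);print(n,'plate',r,np.median(Z[m>0]))
    # holes: dark/brown blobs inside the plate
    # rack top
    m2=((Z>.084)&(Z<.1)&(X>.45)&(X<.65)&(Y>.08)&(Y<.42)&(I[...,0]>120)).astype(np.uint8)
    Q=C[m2>0][:,:2]; r=cv2.minAreaRect(Q.astype(np.float32)*1000);print(n,'rack',r,np.median(Z[m2>0]))
    # guard & grip
    m3=(Z>.1)&(Z<.17)&(X>.45)&(X<.65)&(Y>.08)&(Y<.42)
    for lo,hi in((.1,.115),(.115,.14),(.14,.155)):
      mm=(m3&(Z>lo)&(Z<hi)).astype(np.uint8);k,l,st,ce=cv2.connectedComponentsWithStats(mm)
      for j in range(1,k):
        if st[j,4]>8: q=C[l==j];print(n,lo,ce[j],st[j,4],q.mean(0).round(4),q.min(0).round(4),q.max(0).round(4))
E
python3 m.py
```

```text
top plate ((528.5924072265625, -186.19451904296875), (140.97166442871094, 102.60875701904297), 82.82311248779297) 0.010487876488353698
top rack ((539.3271484375, 273.6982421875), (266.0596008300781, 61.324649810791016), 88.06387329101562) 0.09215487969140468
top 0.1 [187.11764706 190.70588235] 17 [0.5408 0.342  0.107 ] [0.5315 0.3393 0.1002] [0.5511 0.3485 0.115 ]
top 0.1 [215.3125 192.25  ] 16 [0.5361 0.2668 0.1067] [0.5281 0.2644 0.1004] [0.5483 0.2711 0.1146]
top 0.115 [183.13461538 190.        ] 52 [0.5386 0.3442 0.1291] [0.5302 0.3376 0.1158] [0.5547 0.3565 0.1396]
top 0.115 [244.68421053 192.26315789] 38 [0.5317 0.1846 0.1267] [0.5228 0.1779 0.1157] [0.5524 0.1989 0.1393]
top 0.115 [212.33333333 192.11111111] 27 [0.5327 0.268  0.1276] [0.527  0.264  0.1157] [0.5435 0.2763 0.1398]
top 0.14 [178.42424242 187.13636364] 66 [0.5432 0.3511 0.1441] [0.5329 0.3398 0.1401] [0.5547 0.3638 0.1507]
top 0.14 [239.5877193  188.60526316] 114 [0.5374 0.1927 0.1471] [0.5241 0.179  0.1401] [0.5519 0.2083 0.1529]
top 0.14 [208.30232558 189.34883721] 43 [0.5361 0.2721 0.1479] [0.5276 0.2645 0.1404
[... 551 characters left out ...]
1083] [0.5255 0.1765 0.1001] [0.5495 0.2013 0.1149]
scene 0.115 [225.5625 150.975 ] 80 [0.5396 0.3439 0.1275] [0.5312 0.3367 0.1156] [0.5561 0.3593 0.1399]
scene 0.115 [245.76363636 158.4       ] 55 [0.5344 0.2684 0.1275] [0.5278 0.2626 0.1157] [0.5444 0.282  0.1391]
scene 0.115 [269.88888889 166.42222222] 90 [0.5315 0.186  0.128 ] [0.5243 0.1763 0.1157] [0.5477 0.2063 0.1396]
scene 0.14 [224.25 145.25] 28 [0.5423 0.348  0.1433] [0.5336 0.3386 0.1404] [0.5568 0.3581 0.1479]
scene 0.14 [244.75757576 152.09090909] 33 [0.5355 0.27   0.1461] [0.5281 0.2625 0.1404] [0.5461 0.2787 0.1509]
scene 0.14 [269.29411765 159.57352941] 68 [0.5365 0.1899 0.1452] [0.5242 0.1791 0.1404] [0.5516 0.2034 0.1488]
```

```bash
cat >> h.py <<'E'
def plan(target,yaw_y=None):
    s=robot.sense();M=R.from_quat(s['orientation']).as_matrix()
    y=np.degrees(np.arctan2(M[1,1],M[0,1]));turn=0
    if yaw_y is not None:
        turn=-(((yaw_y-y)+90)%180-90)
    M2=M@R.from_euler('z',turn,degrees=True).as_matrix()
    print('pos',np.round(s['ee_pos'],4),'tool z',M[:,2].round(4),'yawy',round(y,2),'turn',round(turn,2),'then shift cm',(M2.T@(np.array(target)-s['ee_pos'])*100).round(2),'J',np.round(s['joint_positions'],2),'F',np.round(s['force'],2),'t',s['time'],'gap',s['finger_gap'])
E
python3 - <<'E'
from h import *
plan([.537,.272,.22],88.1)
for n in('top','scene'):
    d=load(n);C=cloud(d)
    for x0 in np.arange(.1,.9,.1):
        print(n,round(x0,1),[ (round(float(C[...,2][m].max()),2) if m.any() else None) for y0 in np.arange(-.4,.7,.1) for m in [(C[...,0]>x0)&(C[...,0]<x0+.1)&(C[...,1]>y0)&(C[...,1]<y0+.1)&(C[...,2]<.85)]])
E
```

```text
pos [0.1454 0.5302 0.2462] tool z [-6.0e-04 -1.1e-03 -1.0e+00] yawy 74.66 turn -13.44 then shift cm [-39.99 -24.5    2.63] J [ 1.09  0.38  1.3  -0.    1.46 -0.22] F [-0.03 -0.52 -1.05] t 0.1 gap 0.08811743740581818
top 0.1 [-0.82, -0.83, 0.01, 0.16, 0.16, 0.01, -0.83, 0.54, 0.55, 0.5, 0.35]
top 0.2 [0.02, 0.01, 0.11, 0.11, 0.07, 0.01, 0.01, 0.02, 0.52, 0.51, 0.34]
top 0.3 [0.02, 0.02, 0.11, 0.11, 0.03, 0.02, 0.02, 0.02, 0.02, 0.01, 0.03]
top 0.4 [0.79, 0.02, 0.02, 0.08, 0.02, 0.01, 0.01, 0.01, 0.01, 0.01, 0.03]
top 0.5 [0.8, 0.02, 0.02, 0.02, 0.02, 0.15, 0.16, 0.15, 0.1, 0.05, 0.04]
top 0.6 [0.01, 0.01, 0.05, 0.01, 0.01, 0.01, 0.02, 0.01, 0.02, 0.05, 0.03]
top 0.7 [0.01, 0.01, 0.05, 0.3, 0.29, 0.3, 0.02, 0.31, None, 0.11, 0.31]
top 0.8 [0.09, 0.0, 0.24, 0.24, 0.27, 0.29, 0.07, 0.04, 0.05, None, 0.26]
scene 0.1 [0.59, None, 0.0, 0.08, 0.0, None, None, 0.46, 0.49, 0.42, 0.35]
scene 0.2 [0.01, 0.0, 0.11, 0.11, 0.02, 0.0, 0.0, 0.02, 0.49, 0.5, 0.0]
scene 0.3 [0.01, 0.01, 0.11, 0.11, 0.01, 0.01, 0.01, 0.02, 0.02, 0.0, 0.03]
scene 0.4 [0.01, 0.01, 0.01, 0.07, 0.01, 0.0, 0.0, 0.0, 0.0, 0.0, 0.03]
scene 0.5 [0.07, 0.01, 0.01, 0.01, 0.01, 0.15, 0.15, 0.15, 0.09, 0.05, 0.01]
scene 0.6 [0.0, 0.0, 0.05, 0.0, 0.0, 0.0, 0.01, 0.0, 0.0, 0.05, 0.02]
scene 0.7 [0.0, 0.0, 0.05, 0.44, 0.43, 0.43, 0.4, 0.48, 0.41, 0.37, 0.45]
scene 0.8 [0.53, 0.52, 0.51, 0.5, 0.45, 0.47, 0.48, 0.47, 0.46, 0.46, 0.45]
```

Candidates in the top view: awl (181,188, brown), punch (213,191, ribbed grey over black disc), driver (243,190, black). I choose the middle one; the crop confirms it. Plates: purple (318,198), red (452,260) and bare aluminium (391,200, cross at 411,191). I choose the aluminium one.

Emit:
servo_tool(rows="0 0 0 -6.7; 0 0 0 -6.7; -3.3 -2 0 0; -3.3 -2 0 0; -3.3 -2 0 0; -3.3 -2 0 0; -3.3 -2 0 0; -3.3 -2 0 0; -3.3 -2 0 0; -3.3 -2 0 0; -3.3 -2 0 0; -3.3 -2 0 0; -3.4 -2.2 0 0; -3.6 -2.3 0 0; 0 0 0 0; 0 0 0 0", hand=5, force=50)

```text
time: 2.1
ee_pos: [0.5364, 0.2723, 0.2465]
orientation: [0.017, 1.0, -0.0, -0.001]
force: [-0.2, -0.0, 1.5]
finger_gap: 0.05
```

Run:
```python
from h import *
plan([.537,.272,.114],88.1)
for n in('scene','top'):
    d=get(n)
    u,v=proj(d,[.537,.272,.15]);u,v=int(u),int(v)
    save('g1'+n,cv2.resize(d['img'][max(0,v-60):v+60,u-80:u+80],(800,600),interpolation=cv2.INTER_CUBIC))
```

```text
pos [0.5364 0.2723 0.2465] tool z [-0.001 -0.    -1.   ] yawy 88.06 turn -0.04 then shift cm [-0.08 -0.02 13.25] J [ 0.27  0.47  1.15  0.    1.52 -1.26] F [-0.19 -0.03  1.49] t 2.1 gap 0.05003579239223294
```

View pics/g1scene.png

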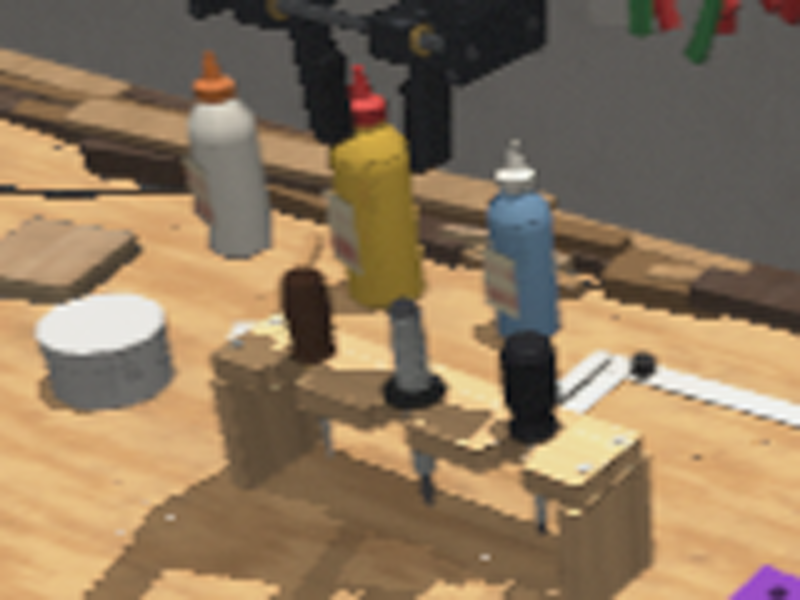

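View pics/g1top.png

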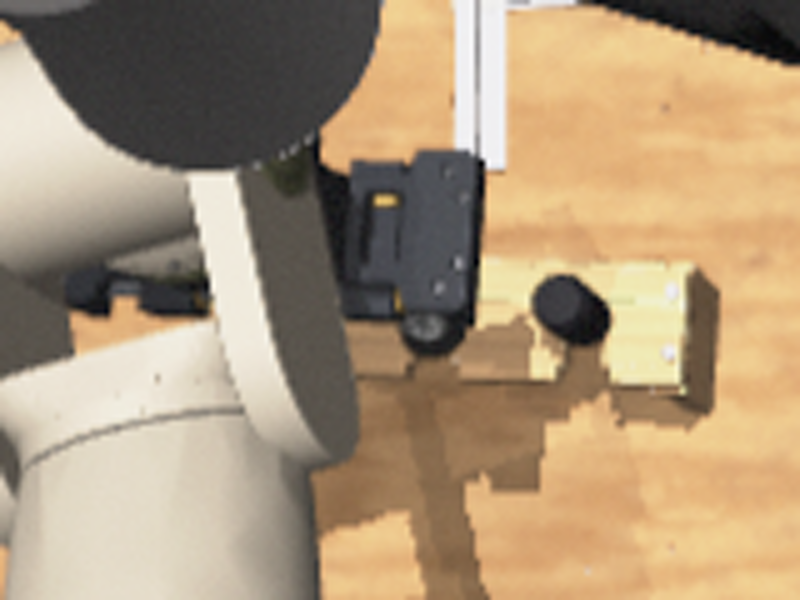

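Run:
```python
from h import *
d=load('scene');C=cloud(d)
for lo,hi in((.235,.25),(.25,.265)):
  m=((C[...,2]>lo)&(C[...,2]<hi)&(C[...,0]>.45)&(C[...,0]<.62)&(C[...,1]>.15)&(C[...,1]<.4)).astype(np.uint8)
  k,l,st,ce=cv2.connectedComponentsWithStats(m)
  for j in range(1,k):
    if st[j,4]>8: q=C[l==j];print(ce[j],st[j,4],q.min(0).round(4),q.max(0).round(4))
```

```text
[231.1025641  116.20512821] 39 [0.5267 0.2946 0.2379] [0.5452 0.3112 0.2499]
[249.70588235 121.52941176] 34 [0.5221 0.2313 0.2369] [0.5447 0.2458 0.25  ]
[229.59649123 111.14035088] 57 [0.5232 0.2945 0.25  ] [0.546  0.3099 0.2648]
[249.60377358 116.67924528] 53 [0.5227 0.2302 0.2502] [0.5442 0.2475 0.2647]
```

Emit:
servo_tool(rows="-0.1 0 2.5 0; 0 0 3 0; 0 0 3 0; 0 0 2.5 0; 0 0 1.5 0; 0 0 0.7 0; 0 0 0 0; 0 0 0 0")

```text
time: 3.2
ee_pos: [0.5383, 0.2721, 0.1156]
orientation: [0.017, 1.0, 0.0, 0.001]
force: [-0.0, -0.3, 0.2]
finger_gap: 0.0502
```

Run:
```python
from h import *
plan([.538,.272,.114],88.1)
for n in('scene',):
    d=get(n)
    u,v=proj(d,[.537,.272,.12]);u,v=int(u),int(v)
    save('g2'+n,cv2.resize(d['img'][max(0,v-45):v+45,u-60:u+60],(800,600),interpolation=cv2.INTER_CUBIC))
```

```text
pos [0.5383 0.2721 0.1156] tool z [ 1.5e-03  4.0e-04 -1.0e+00] yawy 88.06 turn -0.04 then shift cm [ 0.03 -0.01  0.16] J [ 0.27  0.59  1.34 -0.    1.21 -1.27] F [-0.03 -0.33  0.2 ] t 3.2 gap 0.05015001891660093
```

View pics/g2scene.png

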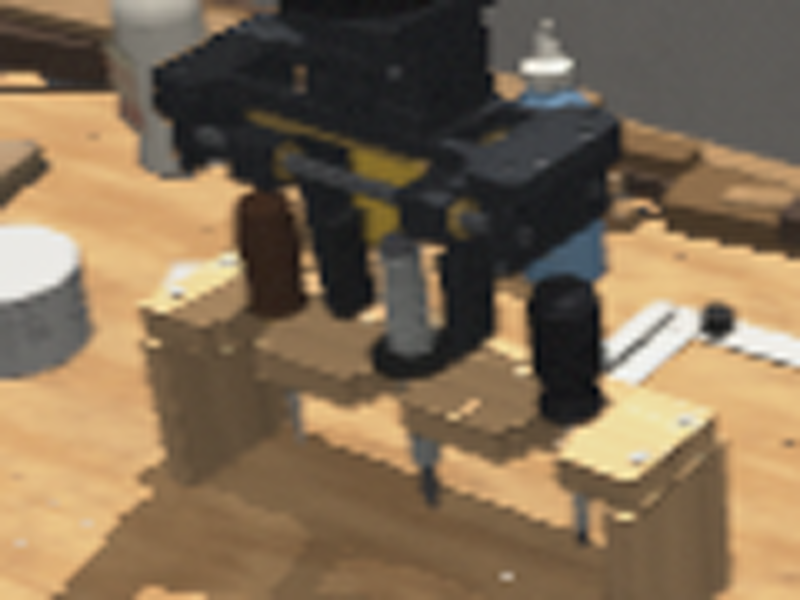

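Emit:
servo_tool(rows="0 0 0.15 0; 0 0 0 0; 0 0 0 0; 0 0 0 0; 0 0 0 0; 0 0 0 0; 0 0 0 0; 0 0 0 0", hand=0.5, force=55)

```text
time: 4.25
ee_pos: [0.538, 0.272, 0.1133]
orientation: [0.017, 1.0, 0.0, 0.0]
force: [0.1, 1.5, -0.3]
finger_gap: 0.018
```

Emit:
servo_tool(rows="0 0 -0.5 0; 0 0 -1 0; 0 0 -1.5 0; 0 0 -2 0; 0 0 -2 0; 0 0 -2 0; 0 0 -2 0; 0 0 -2 0; 0 0 -2 0; 0 0 -1 0; 0 0 0 0; 0 0 0 0")

```text
time: 5.75
ee_pos: [0.5377, 0.2718, 0.2725]
orientation: [0.017, 1.0, -0.0, -0.001]
force: [0.3, -0.4, -2.2]
finger_gap: 0.0178
```

Run:
```python
from h import *
plan([.538,.272,.114],88.1)
for n in('scene',):
    d=get(n)
    u,v=proj(d,[.537,.272,.22]);u,v=int(u),int(v)
    save('g3'+n,cv2.resize(d['img'][max(0,v-60):v+60,u-80:u+80],(800,600),interpolation=cv2.INTER_CUBIC))
```

```text
pos [0.5377 0.2718 0.2725] tool z [-1.4e-03 -4.0e-04 -1.0e+00] yawy 88.05 turn -0.05 then shift cm [-0.05  0.03 15.85] J [ 0.27  0.46  1.09 -0.    1.59 -1.27] F [ 0.32 -0.36 -2.18] t 5.75 gap 0.017763343052717134
```

View pics/g3scene.png

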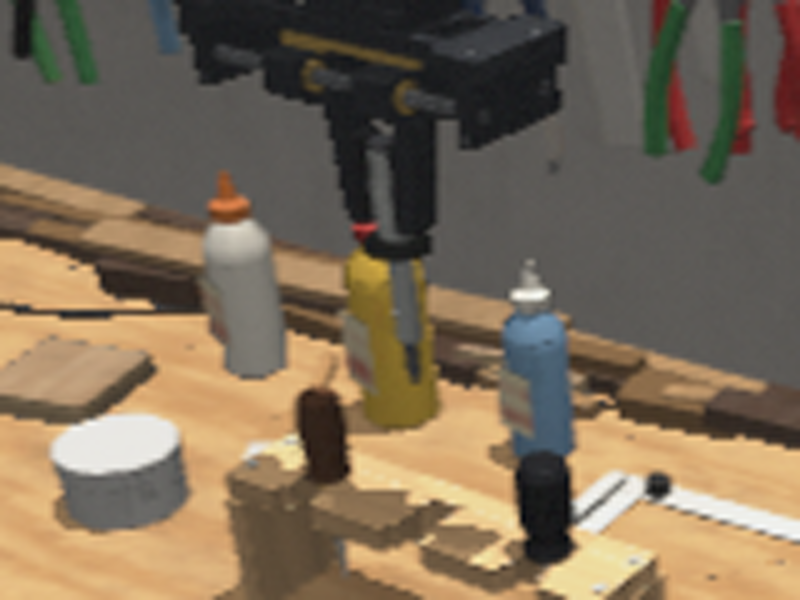

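Run:
```python
from h import *
plan([.554,-.240,.2725])
```

```text
pos [0.5377 0.2718 0.2724] tool z [-1.6e-03 -5.0e-04 -1.0e+00] yawy 88.05 turn 0 then shift cm [-3.36e+00 -5.11e+01  1.00e-02] J [ 0.27  0.46  1.09 -0.    1.59 -1.27] F [-0.57  0.55 -1.54] t 5.8 gap 0.017241206982982454
```

Emit:
servo_tool(rows="-0.1 -1 0 0; -0.2 -2.5 0 0; -0.3 -4 0 0; -0.3 -4.5 0 0; -0.3 -4.5 0 0; -0.3 -4.5 0 0; -0.3 -4.5 0 0; -0.3 -4.5 0 0; -0.3 -4.5 0 0; -0.3 -4.5 0 0; -0.2 -4.5 0 0; -0.2 -4 0 0; -0.2 -2.5 0 0; -0.06 -1.1 0 0; 0 0 0 0; 0 0 0 0; 0 0 0 0; 0 0 0 0")

```text
time: 8.05
ee_pos: [0.5543, -0.2393, 0.2734]
orientation: [0.017, 1.0, -0.0, 0.0]
force: [0.1, -0.2, -1.1]
finger_gap: 0.018
```

Run:
```python
from h import *
plan([.554,-.240,.1583])
for n in('scene','top'):
    d=get(n)
    u,v=proj(d,[.55,-.24,.10]);u,v=int(u),int(v)
    save('g4'+n,cv2.resize(d['img'][max(0,v-60):v+60,u-80:u+80],(800,600),interpolation=cv2.INTER_CUBIC))
```

```text
pos [ 0.5543 -0.2393  0.2734] tool z [ 2.e-04 -1.e-04 -1.e+00] yawy 88.1 turn 0 then shift cm [ 0.03 -0.07 11.51] J [-0.6   0.46  1.09  0.    1.59 -2.14] F [ 0.09 -0.17 -1.07] t 8.05 gap 0.01796110586791249
```

View pics/g4scene.png

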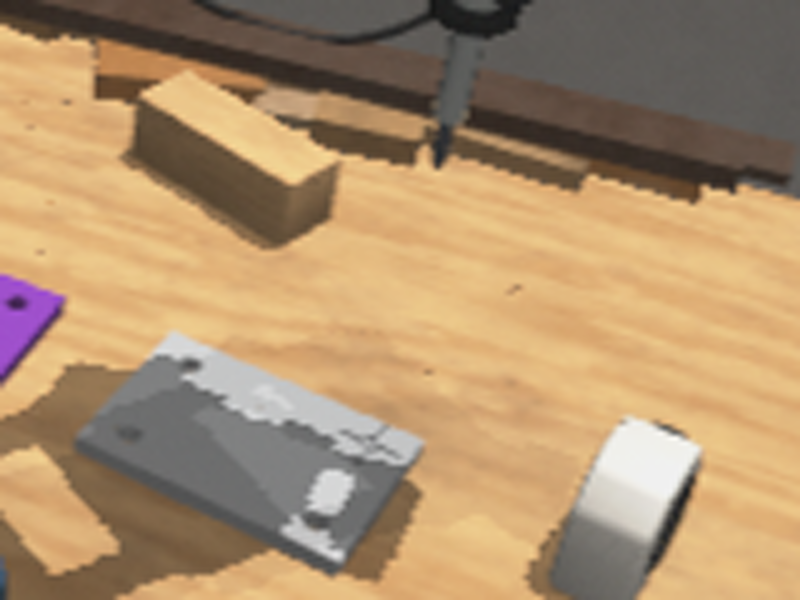

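View pics/g4top.png

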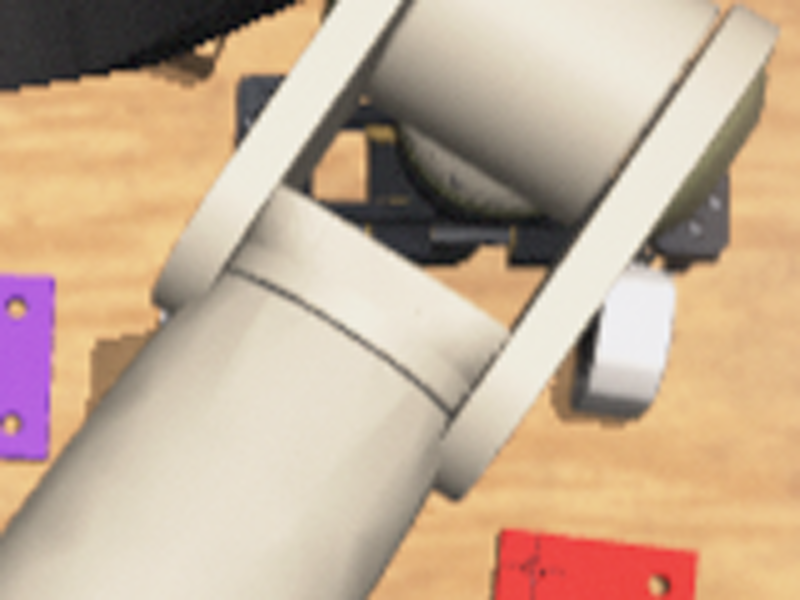

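Emit:
servo_tool(rows="0 -0.05 1 0; 0 0 2 0; 0 0 2.5 0; 0 0 2.5 0; 0 0 2.5 0; 0 0 2 0; 0 0 1.5 0; 0 0 0.8 0; 0 0 0 0; 0 0 0 0; 0 0 0 0")

```text
time: 9.52
ee_pos: [0.5544, -0.2405, 0.1259]
orientation: [0.017, 1.0, -0.0, 0.0]
force: [-0.6, 0.6, -2.1]
finger_gap: 0.0176
```

Run:
```python
from h import *
plan([.554,-.240,.12])
d=get('scene')
u,v=proj(d,[.55,-.24,.03]);u,v=int(u),int(v);print(u,v)
save('g5scene',cv2.resize(d['img'][v-36:v+24,u-40:u+40],(800,600),interpolation=cv2.INTER_CUBIC))
```

```text
pos [ 0.5544 -0.2405  0.1259] tool z [ 9.e-04 -7.e-04 -1.e+00] yawy 88.06 turn 0 then shift cm [0.05 0.05 0.59] J [-0.6   0.58  1.32 -0.    1.24 -2.14] F [-0.61  0.61 -2.07] t 9.525 gap 0.017555199764226946
423 243
```

View pics/g5scene.png

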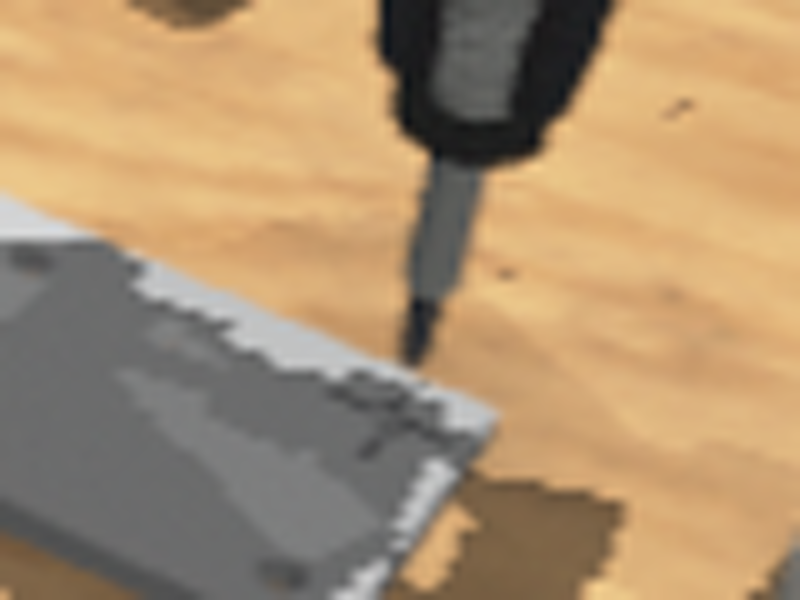

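Run:
```python
from h import *
import numpy as np
d=get('scene')
i=cv2.imread('pics/scene0.png')[:,:,::-1]; t=cv2.imread('pics/top0.png')[:,:,::-1]
a=cv2.resize(i[233:263,403:443],(800,600),interpolation=cv2.INTER_CUBIC);save('x0',a)
a=cv2.resize(t[176:206,391:431],(800,600),interpolation=cv2.INTER_CUBIC);save('x1',a)
print('cross model proj',proj(d,[.554,-.240,.010]))
s=robot.sense()
for z in(-.0983,-.0213): print('punch pred',proj(d,s['ee_pos']+[0,0,z]))
```

```text
cross model proj (np.float64(422.17423313307415), np.float64(248.39721270006316))
punch pred (np.float64(423.6393149422561), np.float64(243.15559978197024))
punch pred (np.float64(429.4956633961983), np.float64(218.42287923558902))
```

View pics/x0.png

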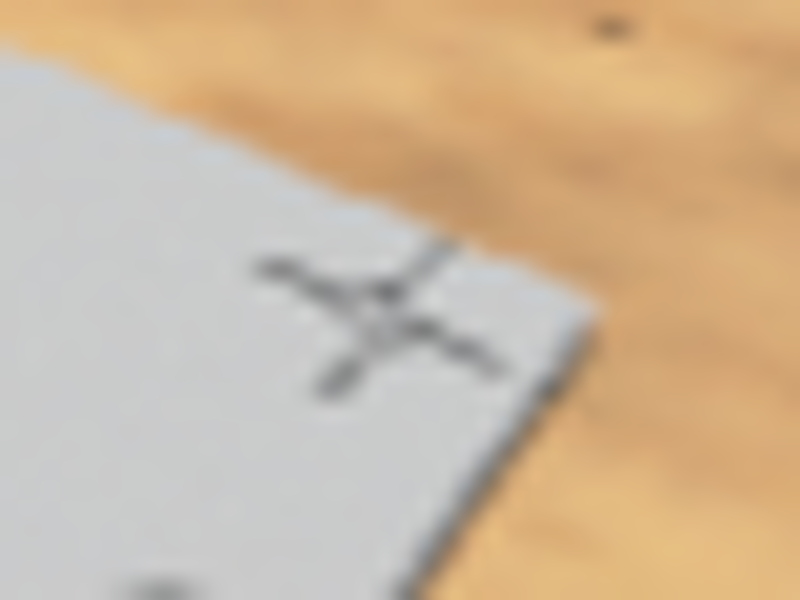

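View pics/x1.png

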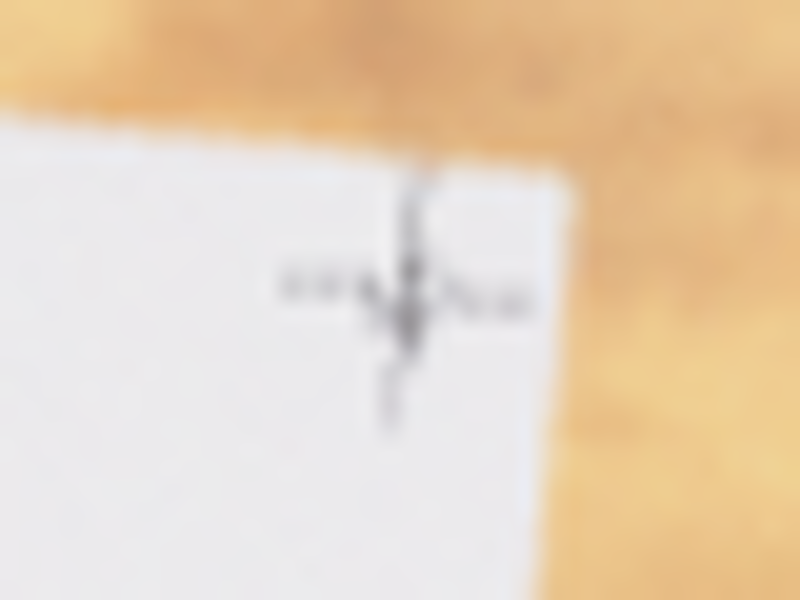

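```bash
python3 - <<'E'
from h import *
d=load('scene');t=load('top')
print(pt(d,421.7,248.4,.01),pt(t,410.7,190.2,.01))
# refine: dark-line pixels in initial imgs
from scipy.optimize import least_squares
for n,f0 in(('scene','scene0'),('top','top0')):
    d=load(n);g=cv2.imread('pics/%s.png'%f0,0).astype(np.float64)
    # rectify to plate metric around cross at 0.25mm
    L=80
    xs=np.arange(-22,22.1,.25)
    yaw=np.radians(-7.2);c0=np.array([.554,-.240])
    A,B=np.meshgrid(xs,xs,indexing='ij')
    X=c0[0]+(A*np.cos(yaw)-B*np.sin(yaw))/1e3;Y=c0[1]+(A*np.sin(yaw)+B*np.cos(yaw))/1e3
    P=np.stack([X,Y,np.full_like(X,.01)],-1)-d['xyz'];q=P@rot(d)
    mu=(d['cx']+f(d)*q[...,0]/q[...,2]).astype(np.float32);mv=(d['cy']+f(d)*q[...,1]/q[...,2]).astype(np.float32)
    im=cv2.remap(g.astype(np.float32),mu,mv,cv2.INTER_CUBIC)
    # vertical line (along plate x) offset: average over A; line along plate y: average over B
    def off(prof):
        p=np.median(prof)-prof;p[p<.25*p.max()]=0
        k=np.argmax(p);w=slice(max(0,k-10),k+11);return xs[k],(xs[w]*p[w]).sum()/p[w].sum()
    band=(np.abs(xs)<16)&(np.abs(xs)>6)
    r=np.abs(xs)<10
    pb=im[np.ix_(np.where((np.abs(xs)<14)&(np.abs(xs)>6))[0],np.where(np.abs(xs)<13)[0])].mean(0)
    pa=im[np.ix_(np.where(np.abs(xs)<13)[0],np.where((np.abs(xs)<16)&(np.abs(xs)>6))[0])].mean(1)
    xx=xs;xs=xs[np.abs(xs)<13]
    a=off(pa);b=off(pb);xs=xx
    x=c0+np.array([a[1]*np.cos(yaw)-b[1]*np.sin(yaw),a[1]*np.sin(yaw)+b[1]*np.cos(yaw)])/1e3
    print(n,a,b,x)
    v=cv2.resize(np.clip(im[::-1,::-1],0,255).astype(np.uint8),(400,400));cv2.imwrite('pics/rect_%s.png'%n,v)
E
python3 -c "
import cv2,numpy as np
cv2.imwrite('pics/rect.png',np.hstack([cv2.imread('pics/rect_%s.png'%n) for n in('scene','top')]))"
```

```text
[ 0.55342025 -0.23898422  0.01      ] [ 0.55446472 -0.23907687  0.01      ]
scene (np.float64(-0.5), np.float64(-0.46736199577324833)) (np.float64(0.75), np.float64(0.7092111840634484)) [ 0.55362521 -0.23923781]
top (np.float64(0.25), np.float64(0.3307618206833853)) (np.float64(0.75), np.float64(0.6693954290829882)) [ 0.55441205 -0.23937734]
```

View pics/rect.png

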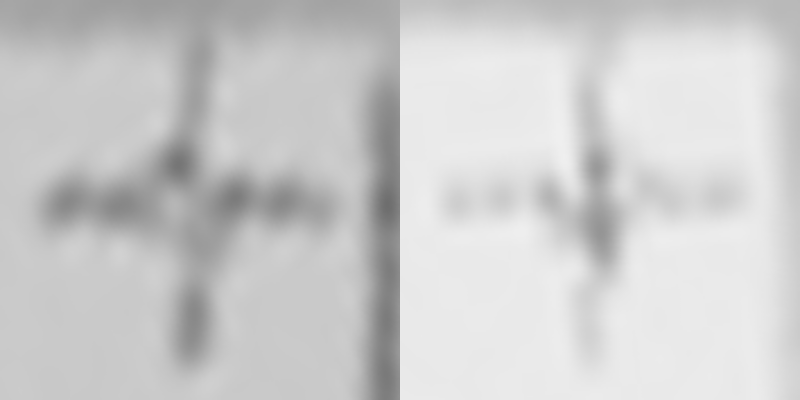

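Emit:
servo_tool(rows="0.04 0.12 0.4 0; 0 0 0.4 0; 0 0 0.2 0; 0 0 0 0; 0 0 0 0; 0 0 0 0")

```text
time: 10.38
ee_pos: [0.5539, -0.2393, 0.1153]
orientation: [0.017, 1.0, -0.0, 0.0]
force: [-0.1, -0.1, -2.3]
finger_gap: 0.0177
```

Run:
```python
from h import *
plan([.554,-.2393,.1083])
d=get('scene');s=robot.sense()
save('g6scene',cv2.resize(d['img'][222:258,398:446],(800,600),interpolation=cv2.INTER_CUBIC))
print(proj(d,s['ee_pos']+[0,0,-.0983]),proj(d,[.5540,-.2393,.01]),proj(d,s['ee_pos']+[0,0,-.0783]),proj(d,s['ee_pos']+[0,0,-.0583]))
```

```text
pos [ 0.5539 -0.2393  0.1153] tool z [ 2.e-04 -1.e-04 -1.e+00] yawy 88.06 turn 0 then shift cm [-0.01 -0.    0.7 ] J [-0.6   0.59  1.34  0.    1.21 -2.14] F [-0.12 -0.11 -2.3 ] t 10.375 gap 0.017656280800316594
(np.float64(422.35866543751507), np.float64(246.2072288845387)) (np.float64(421.8941247230341), np.float64(248.29998506714605)) (np.float64(423.79355571074353), np.float64(240.11567808172114)) (np.float64(425.26754080667047), np.float64(233.85815772496773))
```

View pics/g6scene.png

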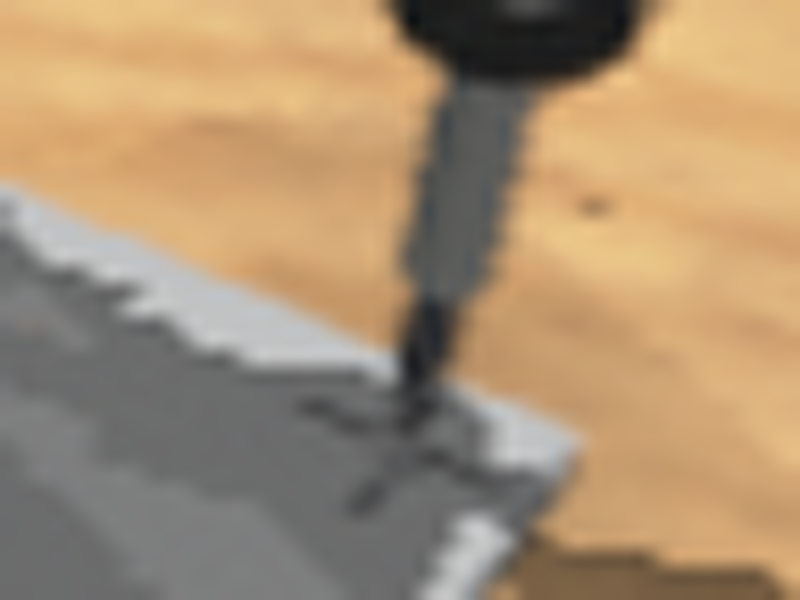

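Emit:
servo_tool(rows="0.02 0.04 0.2 0; 0 0 0.2 0; 0 0 0.1 0; 0 0 0.1 0; 0 0 0.1 0; 0 0 0.1 0; 0 0 0.1 0")

```text
time: 11.3
ee_pos: [0.5539, -0.2389, 0.1067]
orientation: [0.017, 1.0, -0.0, 0.0]
force: [-0.2, 0.9, 2.6]
finger_gap: 0.0176
```

Run:
```python
from h import *
d=get('scene');s=robot.sense()
print(s['ee_pos'],s['force'])
save('g7scene',cv2.resize(d['img'][222:258,398:446],(800,600),interpolation=cv2.INTER_CUBIC))
```

```text
[ 0.55383803 -0.23889501  0.1065102 ] [-0.27894167  0.33841917  4.07772427]
```

View pics/g7scene.png

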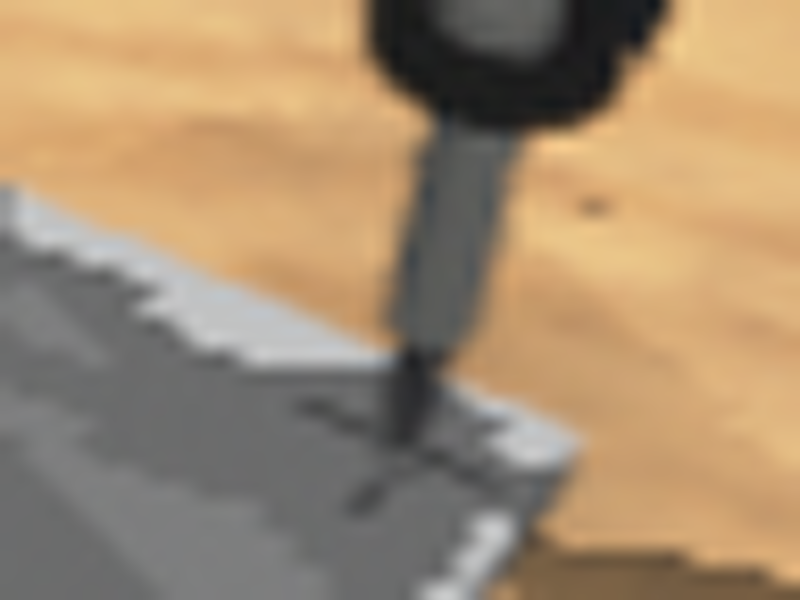

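Emit:
servo_tool(rows="0 0 0.1 0; 0 0 0.1 0; 0 0 0.1 0; 0 0 0.1 0; 0 0 0.1 0; 0 0 0.1 0; 0 0 0.1 0")

```text
time: 12.22
ee_pos: [0.554, -0.239, 0.0999]
orientation: [0.017, 1.0, -0.0, 0.001]
force: [-0.4, 1.2, 7.9]
finger_gap: 0.0176
```

Emit:
servo_tool(rows="0 0 0.05 0; 0 0 0.05 0; 0 0 0.05 0; 0 0 0.05 0; 0 0 0 0")

```text
time: 12.85
ee_pos: [0.5541, -0.239, 0.0982]
orientation: [0.017, 1.0, -0.0, 0.001]
force: [-1.1, -0.1, 9.7]
finger_gap: 0.0175
```

Emit:
servo_tool(rows="0 0 0.05 0; 0 0 0.05 0; 0 0 0 0")

```text
time: 13.22
ee_pos: [0.5542, -0.2391, 0.0973]
orientation: [0.017, 1.0, -0.001, 0.001]
force: [-0.9, 1.4, 10.3]
finger_gap: 0.0173
```

Emit:
servo_tool(rows="0 0 0.05 0; 0 0 0.05 0; 0 0 0 0")

```text
time: 13.6
ee_pos: [0.5545, -0.2392, 0.097]
orientation: [0.017, 1.0, -0.001, 0.002]
force: [-0.6, 1.1, 14.5]
finger_gap: 0.0173
```

Emit:
servo_tool(rows="0 0 0.05 0; 0 0 0.05 0; 0 0 0 0; 0 0 0 0")

```text
time: 14.1
ee_pos: [0.5548, -0.2394, 0.0967]
orientation: [0.017, 1.0, -0.001, 0.002]
force: [-1.7, 1.2, 18.6]
finger_gap: 0.0176
```

Run:
```python
from h import *
d=get('scene');s=robot.sense()
print(s['ee_pos'],s['force'],s['orientation'])
save('g8scene',cv2.resize(d['img'][222:258,398:446],(800,600),interpolation=cv2.INTER_CUBIC))
```

```text
[ 0.55479956 -0.23932313  0.0966878 ] [-1.69848937  1.32646753 18.44600195] [ 0.01690375  0.99985411 -0.00123051  0.00212179]
```

View pics/g8scene.png

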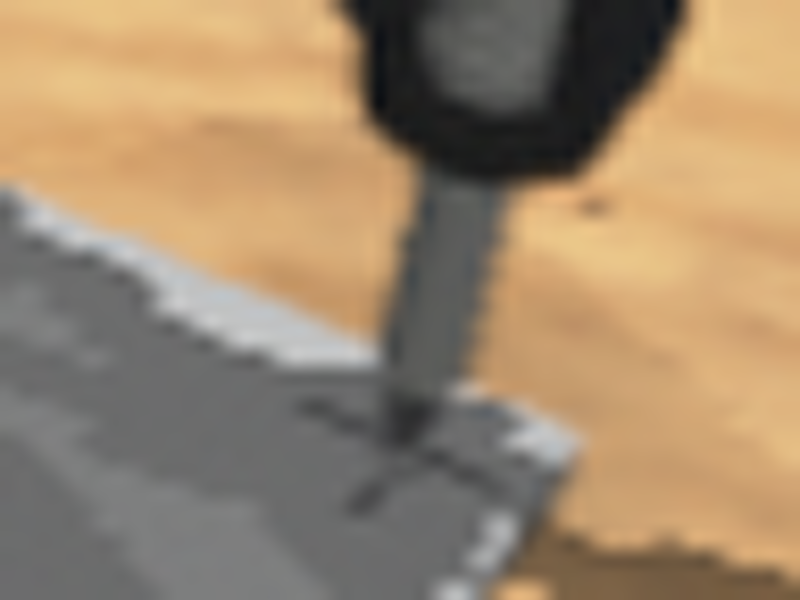

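Emit:
servo_tool(rows="0 0 -0.1 0; 0 0 -0.1 0; 0 0 -0.1 0; 0 0 -0.1 0; 0 0 -0.1 0; 0 0 -0.15 0; 0 0 -0.15 0; 0 0 -0.15 0; 0 0 -0.15 0; 0 0 -0.15 0; 0 0 -0.2 0; 0 0 -0.5 0; 0 0 -0.5 0; 0 0 -1 0; 0 0 0 0; 0 0 0 0")

```text
time: 16.15
ee_pos: [0.5536, -0.2387, 0.1287]
orientation: [0.017, 1.0, 0.0, -0.0]
force: [-0.2, -0.0, -1.6]
finger_gap: 0.0172
```

Run:
```python
from h import *
plan([.554,-.2393,.2725])
d=get('scene');s=robot.sense()
print(s['ee_pos'],s['force'],s['orientation'],[proj(d,s['ee_pos']+[0,0,z]) for z in(-.0983,-.0213)])
save('g9scene',cv2.resize(d['img'][203:263,383:463],(800,600),interpolation=cv2.INTER_CUBIC))
```

```text
pos [ 0.5536 -0.2387  0.1287] tool z [-1.e-04  1.e-04 -1.e+00] yawy 88.06 turn 0 then shift cm [ -0.04  -0.05 -14.38] J [-0.6   0.58  1.32  0.    1.24 -2.14] F [-0.18 -0.05 -1.65] t 16.15 gap 0.017197258598313593
[ 0.5535711  -0.23873489  0.1285852 ] [-0.1729753  -0.27652103 -2.6605502 ] [ 1.69433018e-02  9.99856436e-01  9.81018651e-05 -1.46540456e-04] [(np.float64(423.0566739639686), np.float64(242.20608406917023)), (np.float64(428.89272010591964), np.float64(217.3739067074099))]
```

View pics/g9scene.png

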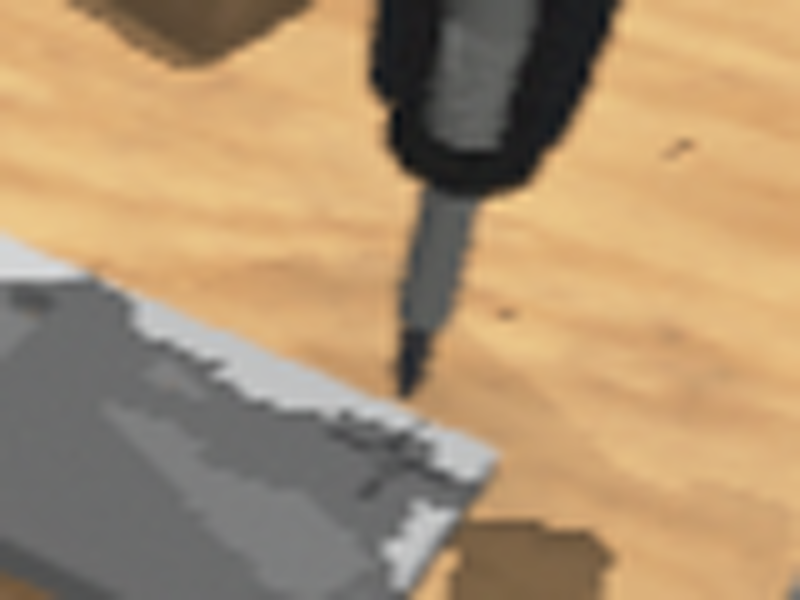

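Emit:
servo_tool(rows="0 0 -1.5 0; 0 0 -2.5 0; 0 0 -2.5 0; 0 0 -2.5 0; 0 0 -2.5 0; 0 0 -2 0; 0 0 -1 0; 0 0 0 0; 0 0 0 0")

```text
time: 17.32
ee_pos: [0.5535, -0.2387, 0.2729]
orientation: [0.017, 1.0, 0.0, -0.001]
force: [0.0, -0.2, -1.9]
finger_gap: 0.0176
```

Run:
```python
from h import *
plan([.538,.272,.2725])
```

```text
pos [ 0.5535 -0.2387  0.2729] tool z [-1.3e-03  9.0e-04 -1.0e+00] yawy 88.06 turn 0 then shift cm [ 3.28 50.99  0.09] J [-0.6   0.46  1.09 -0.    1.59 -2.14] F [ 0.01 -0.23 -1.86] t 17.325 gap 0.017567192076458103
```

Emit:
servo_tool(rows="0.1 1 0 0; 0.2 2.5 0 0; 0.3 4 0 0; 0.3 4.5 0 0; 0.3 4.5 0 0; 0.3 4.5 0 0; 0.3 4.5 0 0; 0.3 4.5 0 0; 0.3 4.5 0 0; 0.2 4.5 0 0; 0.2 4.5 0 0; 0.2 4 0 0; 0.2 2.5 0 0; 0.1 1 0 0; 0 0 0 0; 0 0 0 0; 0 0 0 0; 0 0 0 0")

```text
time: 19.58
ee_pos: [0.5381, 0.2715, 0.2738]
orientation: [0.017, 1.0, -0.0, 0.0]
force: [0.1, 0.5, -1.3]
finger_gap: 0.0176
```

Run:
```python
from h import *
plan([.538,.272,.1133],88.06)
```

```text
pos [0.5381 0.2715 0.2738] tool z [ 1.e-04 -0.e+00 -1.e+00] yawy 88.01 turn -0.05 then shift cm [ 0.02  0.05 16.05] J [ 0.27  0.46  1.09 -0.    1.59 -1.26] F [ 0.07  0.51 -1.29] t 19.575 gap 0.017630368900623573
```

Emit:
servo_tool(rows="0 0.05 1 0; 0 0 2 0; 0 0 2 0; 0 0 1.5 0; 0 0 0.5 0; 0 0 0.5 0; 0 0 0.5 0; 0 0 0.5 0")

```text
time: 20.58
ee_pos: [0.5381, 0.2725, 0.1888]
orientation: [0.017, 1.0, 0.0, 0.0]
force: [-0.1, 0.4, -1.7]
finger_gap: 0.0177
```

Run:
```python
from h import *
plan([.538,.272,.1133],88.06)
for n in('scene',):
    d=get(n)
    u,v=proj(d,[.537,.272,.12]);u,v=int(u),int(v)
    save('h1'+n,cv2.resize(d['img'][max(0,v-45):v+45,u-60:u+60],(800,600),interpolation=cv2.INTER_CUBIC))
```

```text
pos [0.5381 0.2725 0.1888] tool z [ 7.e-04  2.e-04 -1.e+00] yawy 88.06 turn -0.0 then shift cm [ 0.02 -0.06  7.55] J [ 0.27  0.52  1.24 -0.    1.38 -1.26] F [-0.07  0.4  -1.7 ] t 20.575 gap 0.01768508565974341
```

View pics/h1scene.png

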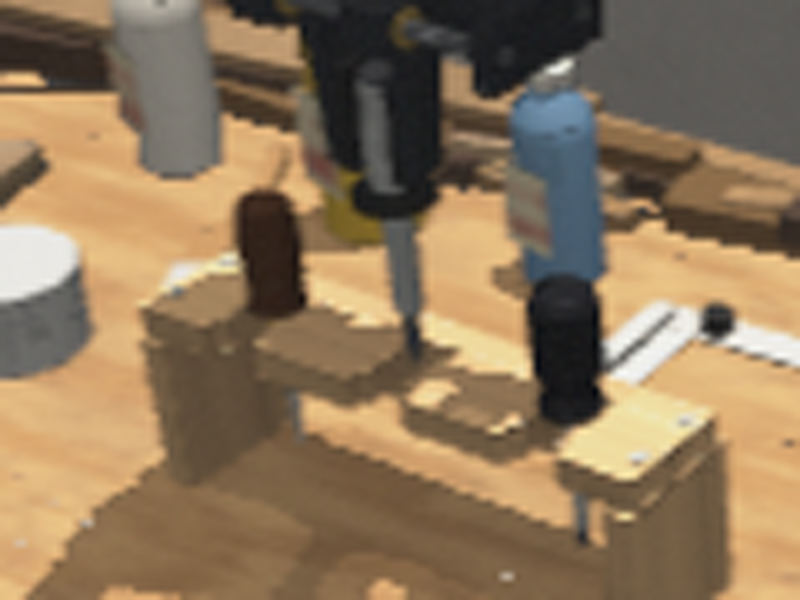

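Emit:
servo_tool(rows="0 -0.03 0.5 0; 0 0 0.7 0; 0 0 0.7 0; 0 0 0.8 0; 0 0 0.8 0; 0 0 0.8 0; 0 0 0.8 0; 0 0 0.8 0; 0 0 0.6 0; 0 0 0.3 0; 0 0 0.2 0; 0 0 0 0")

```text
time: 22.12
ee_pos: [0.538, 0.2722, 0.1188]
orientation: [0.017, 1.0, 0.0, 0.0]
force: [-0.2, 0.7, -1.7]
finger_gap: 0.0179
```

Emit:
servo_tool(rows="0 0 0.15 0; 0 0 0.15 0; 0 0 0.1 0; 0 0 0.1 0; 0 0 0 0; 0 0 0 0")

```text
time: 22.88
ee_pos: [0.538, 0.2722, 0.1138]
orientation: [0.017, 1.0, -0.0, 0.0]
force: [0.9, -0.5, -1.2]
finger_gap: 0.0178
```

Emit:
servo_tool(rows="0 0 0.05 0; 0 0 0.05 0; 0 0 0 0")

```text
time: 23.25
ee_pos: [0.5381, 0.2722, 0.1133]
orientation: [0.017, 1.0, 0.0, 0.0]
force: [-1.9, -0.9, 4.6]
finger_gap: 0.0177
```

Emit:
servo_tool(rows="0 0 -0.05 0; 0 0 0 0")

```text
time: 23.5
ee_pos: [0.5381, 0.2722, 0.1133]
orientation: [0.017, 1.0, 0.0, 0.0]
force: [-1.1, -0.5, 3.4]
finger_gap: 0.0175
```

Emit:
servo_tool(rows="0 0 0 0; 0 0 0 0; 0 0 0 0; 0 0 0 0; 0 0 0 0; 0 0 0 0", hand=5)

```text
time: 24.25
ee_pos: [0.538, 0.2722, 0.1133]
orientation: [0.017, 1.0, 0.0, 0.0]
force: [-0.5, -0.5, -0.2]
finger_gap: 0.0504
```

Run:
```python
from h import *
plan([.538,.272,.1133],88.06)
for n in('scene',):
    d=get(n)
    u,v=proj(d,[.537,.272,.12]);u,v=int(u),int(v)
    save('h2'+n,cv2.resize(d['img'][max(0,v-45):v+45,u-60:u+60],(800,600),interpolation=cv2.INTER_CUBIC))
```

```text
pos [0.538  0.2722 0.1133] tool z [ 0.  0. -1.] yawy 88.06 turn -0.0 then shift cm [ 0.   -0.02 -0.  ] J [ 0.27  0.59  1.34 -0.    1.21 -1.26] F [-0.52 -0.54 -0.25] t 24.25 gap 0.05038374731322955
```

View pics/h2scene.png

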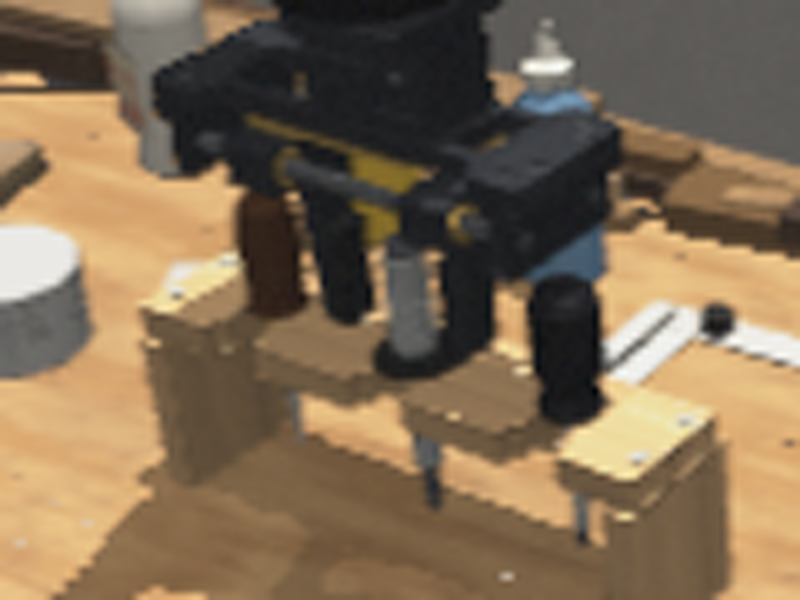

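Seated upright, jaws clear. Retract straight up and move back towards the start.

Emit:
servo_tool(rows="0 0 -0.5 0; 0 0 -1 0; 0 0 -2 0; 0 0 -2.5 0; 0 0 -2.5 0; 0 0 -2.5 0; 0 0 -2 0; 2 1 0 0; 4 2 0 0; 4 2 0 0; 4 2 0 0; 4 2 0 0; 4 2 0 0; 4 2 0 0; 3 2 0 0; 2 1 0 0; 0 0 0 0; 0 0 0 0; 0 0 0 0")

```text
time: 26.68
ee_pos: [0.2344, 0.4423, 0.2434]
orientation: [0.018, 1.0, 0.0, 0.0]
force: [-0.3, 0.2, 0.1]
finger_gap: 0.0497
```

```bash
cp pics/scene.npz pics/last.npz
python3 - <<'E'
from h import *
plan([.538,.272,.1133],88.06)
for n in('scene','top'):
    d=get(n);save('end'+n,d['img'])
a=load('scene')['img'];b=load('top')['img']
save('endcrop',np.vstack([cv2.resize(a[130:220,190:310],(400,300),interpolation=cv2.INTER_CUBIC),cv2.resize(b[165:225,340:420],(400,300),interpolation=cv2.INTER_CUBIC)]))
E
python3 m.py
```

```text
pos [0.2344 0.4423 0.2434] tool z [ 2.e-04  1.e-04 -1.e+00] yawy 87.99 turn -0.07 then shift cm [-30.92 -15.99  13.01] J [ 0.85  0.3   1.44 -0.    1.41 -0.69] F [-0.34  0.2   0.05] t 26.675 gap 0.04970472641698278
top plate ((528.6915893554688, -186.30081176757812), (141.15782165527344, 102.38542175292969), 82.82311248779297) 0.010447524150659304
top rack ((539.6546020507812, 273.9643249511719), (267.4212341308594, 61.55844497680664), 87.94697570800781) 0.0922705222722291
top 0.1 [186.7 191.6] 20 [0.5387 0.3435 0.1057] [0.5306 0.3388 0.1005] [0.5517 0.3548 0.115 ]
top 0.1 [216.35483871 192.80645161] 31 [0.5349 0.2645 0.105 ] [0.5272 0.2538 0.1002] [0.5457 0.2853 0.1149]
top 0.115 [183.14545455 189.52727273] 55 [0.5397 0.3441 0.1297] [0.5302 0.3376 0.1151] [0.5551 0.3583 0.1399]
top 0.115 [245.         192.02439024] 41 [0.5324 0.1838 0.1266] [0.5235 0.1778 0.1155] [0.5516 0.1982 0.1398]
top 0.115 [213.07142857 191.42857143] 28 [0.5343 0.2659 0.1284] [0.5279 0.2621 0.1168] [0.5455 0.2741 0.1392]
top 0.14 [178.32307692 187.09230769] 65 [0.5433 0.3513 0.1442] [0.5332 0.3401 0.14  ] [0.55
[... 776 characters left out ...]
48 0.1767 0.1   ] [0.551  0.2001 0.1148]
scene 0.115 [225.51948052 151.05194805] 77 [0.5391 0.3436 0.1276] [0.5306 0.3354 0.1152] [0.5571 0.3567 0.1397]
scene 0.115 [246.18181818 158.70909091] 55 [0.5339 0.2665 0.1273] [0.5293 0.2605 0.1152] [0.5457 0.2768 0.1397]
scene 0.115 [269.96703297 166.42857143] 91 [0.5316 0.1858 0.128 ] [0.5241 0.1756 0.1155] [0.5463 0.2053 0.1397]
scene 0.14 [224.41935484 145.29032258] 31 [0.5426 0.3477 0.1431] [0.5341 0.3401 0.1401] [0.5553 0.3564 0.1477]
scene 0.14 [245.375   152.34375] 32 [0.5352 0.2677 0.1461] [0.5286 0.2602 0.1405] [0.543 0.276 0.151]
scene 0.14 [269.35294118 159.55882353] 68 [0.5364 0.1896 0.1454] [0.5251 0.1767 0.1401] [0.5515 0.2045 0.1486]
```

View pics/endcrop.png

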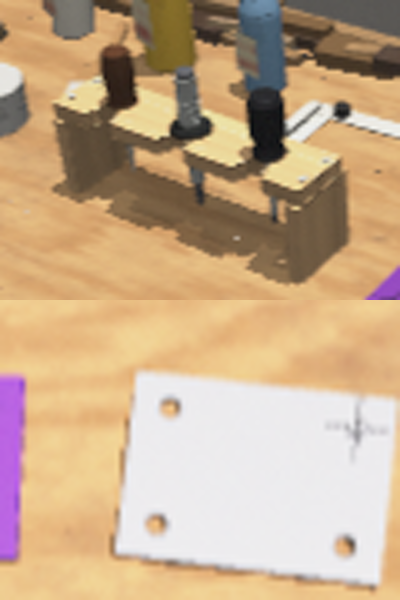

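View pics/endscene.png

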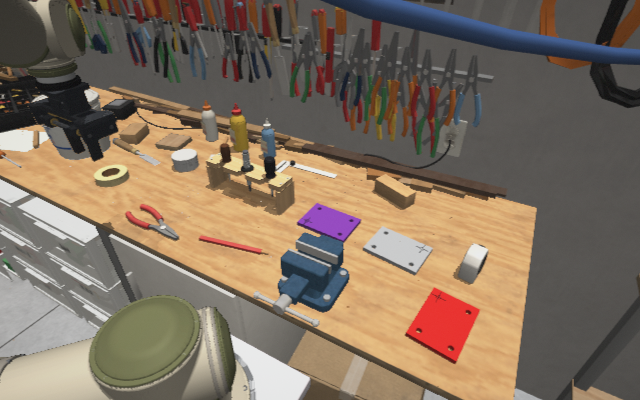

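```bash
python3 -c "
from rig import robot
print(robot.job_done())"
```

```text
the job is handed in; nothing more can be done
None
```

I punched the cross with the centre punch, hung it back in the middle slot, and handed the job in at about 26.8 s of the 64 s allowed.

**The punch:** I took the middle tool, with the ribbed grey grip and black guard, and lifted it straight out. At first contact the point lay on the cross in the close crop, which resolves only about 1 mm. I then pressed straight down until the force rose steeply past the spring's 12 N, to about 20 N. The exposed nose had shortened to about 0.6 of its length, which matches fully home. I lifted off slowly, and afterwards the point was still within about half a pixel (1 mm) of where it should sit in the grip.

**Last checks:**
- **Plate:** it has not moved; the before and after fits agree to about 0.1 mm and show the same angle.
- **Other things:** the awl and screwdriver measure the same to within about 1 mm. The square, tape and pencil look unmoved by eye.
- **Punch:** it hangs upright at its original height, about 1.5–2 mm along the rack from where it first hung, which is within the slot's play.

**Checks that disagreed:**
- **Tool deflection:** at the end of the press the tool gave way about 1 mm sideways and tilted about 0.3°. The point stayed on the cross in the picture.
- **Home position:** the nose reached home about 1 mm lower than I had calculated, so the height was slightly off or the punch slipped slightly in the jaws.
- **Punch mark:** the camera is too coarse to show the mark itself.

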